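Release the ratchet clamp and nest the clay flute

ROBOT

A 6-joint arm with a two-finger parallel gripper is mounted at the origin on the work surface. World frame = base frame: x ahead of the robot, y to its left, z up, the work surface at z = 0. Lengths are in mm, angles in rad, forces in N, time in s.
With the tool pointing down it reaches from about 300 to 875 mm from the base axis. Payload 4.2 kg.
Tool frame: the origin (TCP) lies between the finger pads; the fingertips stand 22 mm ahead of it and the grasp point (between the pads) lies 3 mm ahead of it; z points along the fingers, y is the line along which they close (so a half turn about z gives the same grasp; the last joint's range is limited). The gripper opens to 85 mm and grips with 20 to 120 N. Pads are 22 mm wide; open, the fingers measure 114 mm over their backs; the gripper's body (76 mm by 85 mm) begins 54 mm behind the grasp point. The pads swing forward as they close: fully open they stand 13 mm farther back than shut.
Start: joints at [-1.324, 0.32, 1.565, -0, 1.257, -0.02], TCP at [151.599, -554.671, 222.238] pointing down, gripper open.
Joint ranges: [-3.11, 3.11], [-0.84, 2.01], [0.21, 2.61], [-1.34, 4.49], [0.05, 2.63], [-2.56, 2.56]. Speed limits (rad/s): [2.57, 2.57, 3.14, 3.14, 3.14, 3.14].

INTERFACE

Orientations are given as a unit quaternion [w, x, y, z].
In Python, from workcell import robot, vision, spotter gives the robot as it stands.
- The arm moves only by the shell command python3 -m inch 'ROWS' [FORCE]. ROWS is JSON, a list of rows, each an object with "delta_pos": the shift along the tool's x, y, z in mm, a list of three; "twist": the turn, a rotation vector about the tool's x, y, z in degrees, a list of three; "fingers": the finger opening in mm, from 0 to 85.4. In form: [{"delta_pos": [x, y, z], "twist": [wx, wy, wz], "fingers": fingers}, ...]. A call has 1 to 8 rows; each row shifts and turns the commanded pose from where the row before left it, along the tool's axes as they then stand; what a row does not reach is not made up. A row lasts 1/8 s, in which the tool goes at most 62.5 mm and 10.7 degrees, less where a joint would pass 70% of its speed; a pose out of reach is approached as far as the arm can. A call is refused whole if a number of a shift passes 62.5 or a number of a turn 10.7, either way. A call with a gripper value outside its range is refused whole. The fingers move at their own pace and stop on an object; FORCE is the grip in N (left out, the last holds). Time passes only in rows, so rows that do not move let the fingers close. It gives the time, the measured TCP pose, the force, the opening and the grip force at its end, in the units of the state.
- robot.state(): the state, without advancing time (a new reading comes with each control period).
- vision.get_image(name): name is "scene" or "top"; returns a dict with "pixels" (480x640x3 uint8, blue, green, red), "intrinsics" (3x3 intrinsics, pixels), "pose" (4x4, takes a point from camera to world coordinates). Camera axes: x right, y down, z forward; pixel columns grow to the right and rows downward; lengths in mm; the calibration is good to about 2 mm. A picture is of the moment at which its call begins. There is no depth.
- robot.job_done(): hands the job in; it is judged then, once.
Trained networks look in a picture, given as the dict that the camera call returned (one of the last four; its "shot" number tells which), for a name from the list of things; names that differ only in an ending like _2 or _b are one class to them, and where a whole thing is asked for, a point or a joint stands for the part that bears it (a point fixed in the world has none). Each returns a list of dicts, best first, with "confidence" (0 to 1); they miss things now and then, are a little off and sometimes report something else, mostly with a low value. They report only what shows in the picture. A call takes as long as a camera call. They do not tell look-alikes from the thing itself.
- spotter.regions_of(picture, thing): "mask" (480x640 bool, what is visible of it) and "pixel" ([column, row] in pixels, amid what is visible of it).
The state is a dict: "time_s": time; "joint_pos": joint angles; "dq": joint speeds; "joint_torque": joint torques, N m; "eef_pos": TCP position; "orientation": TCP orientation; "ft_force": force on the tool from outside, world axes, zero at the start; "moment": the same for the moment, N m; "width": opening from 0.0 (shut) to 1.0 (fully open); "grasp_force": force on a finger pad.
Only numpy, scipy, OpenCV 4.12 (cv2) and the standard library are available. Lean on these libraries where they do the work, as an engineer would, in place of code of your own. Each camera call takes 0.05 s, during which the arm holds its last target. There are 200 camera calls.

TASK

The clay flute (xun) held in the ratchet clamp is finished. Push down the thumb screw on the pawl's tail, gently, feeling for it, so that the pawl lifts off the ratchet wheel, and keep it down until the clamp's jaw has backed off all the way; then take the flute out from above and stand it upright in the empty cork nest, letting go only once it stands there. Do not drag the flute out of a closed clamp, do not force any part of the clamp, and leave everything else where it is.

Things in the scene. Friction and masses are not known exactly. Their poses are not given: they have to be found in the camera images.
- fixture: Ratchet clamp, screwed down: dark steel base plate 90 x 330 x 12 mm (local x, y, z), origin centre of its underside. Along y: fixed cork-faced V jaw (-150 to -120), saddle with the flute (-105), sliding jaw (from -77), ratchet wheel (35), pawl tail (150). Both jaws are 78 mm high and leave the flute's local +x and -x sides free for fingers. More than 18 N on any part of the clamp bends it.
- saddle_top (a point): Centre of the wooden saddle's top, 34 mm above the table, on which the flute stands in the clamp (fixture frame x 0, y -105, z 34 mm).
- wheel_axle (a point): Axle of the upright ratchet wheel, along fixture x, 60 mm up; wheel 76 mm across, teeth up to 98 mm above the table, stub crank on its -x side. It is geared to the sliding jaw; a spring pulls the jaw open and the pawl holds the wheel against it.
- pawl: The sprung pawl, a dark steel rocker over the wheel; origin on its axle (fixture y 95, z 97 mm), rocks about local x, axes as the fixture's while engaged. 10 mm wide; front beam y -65 to +10, top at z +14, its hook at y -60 sits in the wheel's teeth; dropped tail to y +68, top at z -12; at y +55 a thumb screw stands up from it. Pressing the tail straight down lifts the hook; let go, it springs back into a tooth.
- pawl_tail (a point): Top face of the pawl's tail on the thumb screw's axis (85 mm above the table at rest). The screw's flat steel head is 18 mm across; its top is 8 to 26 mm above this point, different each time and not measured. Pressing it down takes 4 N at first, 8 to 12 N where the hook frees, about 4 mm down; a hard stop follows at about 5.5 mm.
- jaw (a joint): Travel of the sliding jaw in m: 0 clamped, 0.024 fully backed off (hard stop). Moves only while the pawl is held off the wheel; it is slowed by a damper and takes about 3 s for the whole way. If the pawl drops early the jaw is caught at the next tooth (every 8 mm or so). Once fully back it stays there by its spring.
- xun: The clay flute to be taken out: a hollow fired-clay egg, terracotta, 72 mm tall, 125 to 250 g. Origin at the centre of its flat foot (34 mm across), z up. It is round: 56 mm across from 26 to 36 mm above the foot (the place to grip), tapering to a 12 mm top. It starts on the clamp's saddle between the jaws.
- nest: The empty nest: a round wooden base 80 mm across, 14 mm high, with a cork ring on it (72 mm outside, 50 mm inside, 8 mm high). Origin at the centre of its underside; fixed. The flute's foot stands on the wood inside the ring, at z = 14 mm.
- nest_full: A second nest just like it, already taken by another flute; the two nests may be either way round.
- xun_done: Another flute of the same shape and size standing in the second nest. Leave it alone.
- brush: A brush lying on the table. Leave it alone.
- awl: An awl with a handle lying on the table. Leave it alone.
- tuner: A flat electronic tuner, 65 x 110 x 20 mm, lying on the table. Leave it alone.
- black_xun: A black flute, 72 mm tall, standing on the bare table. Leave it alone.
- water_cup: A white cup, 85 mm tall. Leave it alone.
- slip_bowl: A blue bowl, 110 mm across. Leave it alone.
- sanding_block: A cork sanding block, 50 x 90 x 30 mm. Leave it alone.
Mind the look-alikes: they are no part of the job. What is shaped like the nest but green is not meant. Leave any blue look-alike of the xun alone.

How it is judged (in metres and radians):
On the way, in this order (a step that is already met when the one before it is completed fails the run):
1. the pawl is held off until the jaw is fully back, the flute still standing on the saddle (value of joint jaw above 0.021 m and distance between xun and fixture below 0.125 m), for 0.2 s.
2. the flute is lifted out of the clamp (z of xun in the frame of fixture above 0.06 m), for 0.1 s.
At the end, for the whole second after the job is handed in: The flute stands at rest in the empty nest: within 11 mm of its centre, foot on the wood (within 4 mm), upright within 0.1 rad; and the jaw is still fully back (over 21 of 24 mm) (horizontal distance between xun and nest below 0.011 m and z of xun in the frame of nest between 0.01 and 0.018 m and angle between xun's own z axis and vertical below 0.1 rad and linear speed of xun below 0.02 m/s and value of joint jaw above 0.021 m); the robot touches nothing.
It fails at once if the clamp is pressed or pushed with more than 18 N (contact force between any of the fingers, the arm and fixture above 18 N).
It fails at once if the flute is dragged out of the clamp before the jaw is back (value of joint jaw below 0.021 m and z of xun in the frame of fixture above 0.042 m).
It fails at once if the flute is let go in the air, more than 8 mm above its place (contact force between the fingers and xun below 0.05 N and z of xun in the frame of fixture above 0.05 m and z of xun in the frame of nest above 0.022 m).
It fails at once if another thing on the table is moved by more than 20 mm, or an upright one tipped (distance of any of brush, awl, tuner, black_xun, water_cup, slip_bowl, sanding_block, xun_done from where it was at the start of the episode above 0.02 m or angle between any of xun_done, black_xun, water_cup's own z axis and vertical above 0.3 rad).
It also fails if it takes over 69 s, if anything falls off the work surface, if the arm or the gripper's body presses on something with over 40 N, if the wrist force passes 120 N, or if a joint passes its speed limit or range.

## Working session

There is one attempt and no reset: what is moved stays moved. The work goes in short steps, Python scripts to look and compute and a shell command to move; the robot and the scene stay as the last step left them, time stands still between calls to the robot, and variables do not carry over. Pictures are saved under pics/ and viewed, at most 10 in all, crops included, and the job is handed in when it is done.

```bash
mkdir -p pics; cat > h.py <<'E'
import numpy as np, cv2
from workcell import robot, vision, spotter
def at(p,uv,z):
    K=np.array(p["intrinsics"]);T=np.array(p["pose"])
    d=T[:3,:3]@np.linalg.solve(K,[uv[0],uv[1],1.]);o=T[:3,3]
    return o+d*(z-o[2])/d[2]
def pix(p,X):
    K=np.array(p["intrinsics"]);T=np.array(p["pose"])
    c=K@(T[:3,:3].T@(np.array(X,float)-T[:3,3])); return c[:2]/c[2]
E
python3 - <<'E'
from h import *
for n in("top","scene"):
    p=vision.get_image(n);cv2.imwrite(f"pics/{n}0.png",p["pixels"]);print(n,np.round(p["pose"],2).tolist(),np.round(p["intrinsics"],0).tolist())
    for t in["fixture","pawl","wheel_axle","xun","nest","jaw","pawl_tail"]:
        for r in spotter.regions_of(p,t)[:4]: print(t,round(r["confidence"],2),np.round(r["pixel"]),r["mask"].sum())
print(robot.state())
E
```

```text
top [[0.0, -0.99, 0.12, 415.03], [-1.0, -0.0, -0.0, 11.18], [0.0, -0.12, -0.99, 1505.74], [0.0, 0.0, 0.0, 1.0]] [[580.0, 0.0, 315.0], [0.0, 580.0, 241.0], [0.0, 0.0, 1.0]]
fixture 0.65 [280. 258.] 4094
pawl 0.73 [242. 252.] 233
pawl 0.57 [283. 262.] 4138
pawl 0.38 [166. 304.] 511
wheel_axle 0.82 [279. 262.] 4301
xun 0.85 [313. 208.] 394
xun 0.84 [321. 269.] 398
xun 0.23 [440. 204.] 737
nest 0.74 [421. 298.] 721
nest 0.65 [476. 312.] 771
nest 0.58 [382. 258.] 723
nest 0.51 [167. 303.] 474
jaw 0.66 [304. 258.] 176
pawl_tail 0.7 [239. 251.] 246
pawl_tail 0.67 [452. 254.] 358
scene [[0.24, 0.69, -0.68, 1505.83], [0.97, -0.18, 0.15, -232.93], [-0.02, -0.7, -0.72, 1098.35], [0.0, 0.0, 0.0, 1.0]] [[564.0, 0.0, 329.0], [0.0, 564.0, 237.0], [0.0, 0.0, 1.0]]
fixture 0.58 [372. 248.] 4150
pawl 0.77 [411. 225.] 290
wheel_axle 0.91 [373. 248.] 4329
xun 0.62 [348. 288.] 465
nest 0.86 [220. 250.] 616
nest 0.65 [268. 270.] 698
nest 0.61 [172. 251.] 677
jaw 0.85 [342. 247.] 309
jaw 0.16 [484. 270.] 1019
pawl_tail 0.7 [405. 225.] 261
{'time_s': 0.8, 'joint_pos': array([-1.32400135e+00,  3.19560959e-01,  1.56449205e+00, -1.05787665e-05,
        1.25740960e+00, -2.00350562e-02]), 'dq': array([-0.00053979,  0.00077875,  0.00010867,  0.00082611,  0.00086301,
        0.00022909]), 'joint_torque': array([ 1.17444856e-04, -4.15354836e+01, -2.34413588e+01,  2.05199767e-04,
        1.39788781e-04,  1.62480163e-06]), 'eef_pos': array([ 151.59428049, -554.66974189,  222.26348052]), 'orientation': array([6.51731961e-05, 9.91113191e-01, 1.33021197e-01, 2.35677531e-06]), 'ft_force': array([-0.46616442, -0.15699658,  0.29338301]), 'moment': array([ 0.00651101, -0.01151176, -0.03359896]), 'grasp_force': 0.0, 'width': 1.0009150678222785}
```

View pics/top0.png

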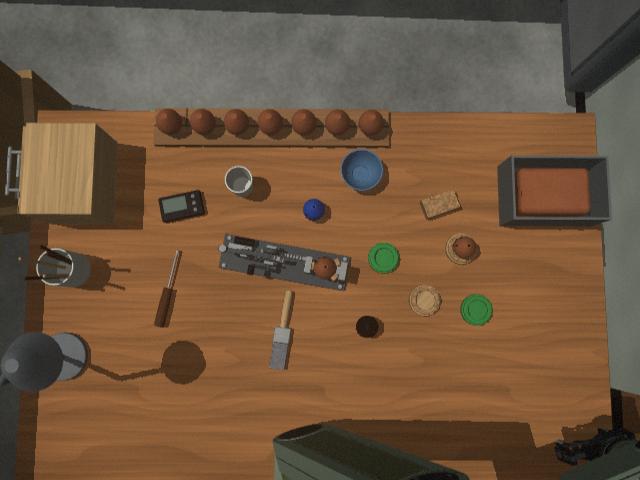

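View pics/scene0.png

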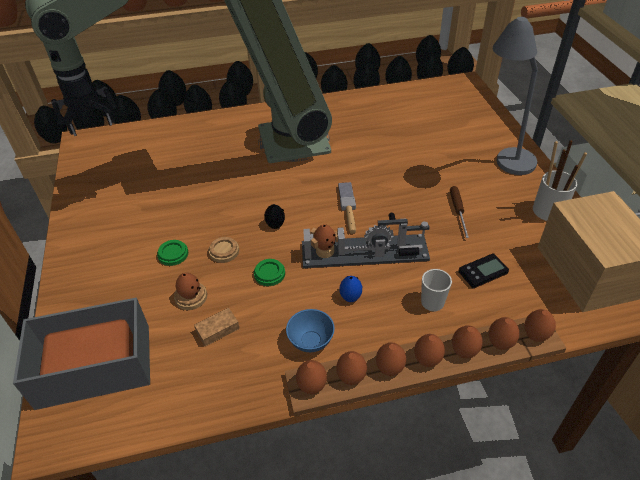

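The top picture shows the clamp from (220,245) to (350,280), with its flute at (324,268) and the pawl tail at about (232,248). Things that could be mistaken for my targets (top pixels):
- **Flutes:** blue (314,210), black (367,327), finished one in the full nest (463,247), and a shelf row at row 122.
- **Nests:** green (384,258) and (476,310), full nest (462,248).

My choice is the terracotta flute at (324,268) and the empty wooden nest at (425,300). I'll check both in a close crop.

```bash
python3 - <<'E'
from h import *
a=cv2.imread("pics/top0.png")[225:325,210:460]
b=cv2.imread("pics/scene0.png")[205:280,200:440]
A=cv2.resize(a,None,fx=3.2,fy=3.2,interpolation=cv2.INTER_CUBIC)
B=cv2.resize(b,None,fx=3.33,fy=3.33,interpolation=cv2.INTER_CUBIC)
B=cv2.copyMakeBorder(B,0,0,0,800-B.shape[1],0)
cv2.imwrite("pics/crop1.png",np.vstack([A,B]));print(A.shape,B.shape)
E
```

```text
(320, 800, 3) (250, 800, 3)
```

View pics/crop1.png

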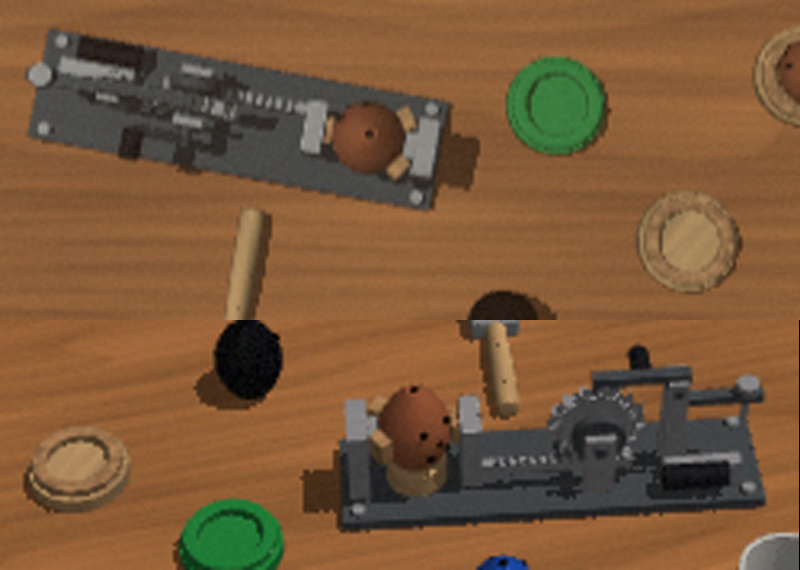

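The crop confirms both choices: the terracotta flute sits between the cork-faced jaws, and the empty nest is plain wood at crop (690,240). The screw head shows at crop (40,74) from above and (747,383) in the scene half. Now I'll compute poses.

```bash
python3 - <<'E'
from h import *
from scipy.optimize import least_squares as LS
pt=vision.get_image("top");ps=vision.get_image("scene")
ct=lambda x,y:np.array([210+x/3.2-.35,225+y/3.2-.35]); cs=lambda x,y:np.array([200+x/3.33-.35,205+(y-320)/3.33-.35])
# local +x side: y axis = toward tail
T={(45,165):ct(48,30),(45,-165):ct(452,103),(-45,-165):ct(430,210),(-45,165):ct(29,137)}
# scene: near-robot side is far
for s in(1,):
    for (l,uv) in T.items(): print(l,at(pt,uv,12).round(1))
def W(q,l):c,s=np.cos(q[2]),np.sin(q[2]);return np.array([q[0]+c*l[0]-s*l[1],q[1]+s*l[0]+c*l[1],l[2]])
f=lambda q:np.concatenate([pix(pt,W(q,(*l,12)))-uv for l,uv in T.items()])
c=np.mean([at(pt,uv,12) for uv in T.values()],0)
best=None
for y in(-.2,.2):
    r=LS(f,[c[0],c[1],y]); 
    if best is None or r.cost<best.cost:best=r
q=best.x;print("fixture",q,best.cost,best.fun.round(1))
# scene near corners top edge
for n,l in(("near tail",(45,165,12)),("near jaw",(45,-165,12))):print(n,pix(ps,W(q,l)), "seen approx",cs(765,500) if 'tail' in n else cs(342,524))
ht,hs=ct(40,74),cs(747,381)
tri=lambda a,b:LS(lambda X:np.concatenate([pix(pt,X)-a,pix(ps,X)-b]),[*c[:2],80])
r=tri(ht,hs);print("screw tri",r.x,r.fun.round(1),"exp",W(q,(0,150,85)))
for h in(93,102,111):print(h,pix(pt,W(q,(0,150,h))),pix(ps,W(q,(0,150,h))),ht,hs)
print("saddle",W(q,(0,-105,34)))
def reg(p,t,z,tgt):
    rs=[r for r in spotter.regions_of(p,t)];rs=min(rs,key=lambda r:np.hypot(*(np.array(r["pixel"])-tgt)))
    v,u=np.nonzero(rs["mask"]);m=np.array([u.mean(),v.mean()]);print(t,m,len(u),at(p,m,z).round(1));return m
a=reg(pt,"xun",66,(324,268));b=reg(ps,"xun",66,(325,237))
a=reg(pt,"nest",15,(425,300));b=reg(ps,"nest",15,(222,250));print("nesttri",tri(a,b).x)
print("nest ring top",at(pt,ct(690,240),20))
E
```

```text
(45, 165) [610.4 238.5  12. ]
(45, -165) [552.4 -89.1  12. ]
(-45, -165) [466.1 -71.2  12. ]
(-45, 165) [523.4 251.9  12. ]
fixture [ 5.38070306e+02  8.25354084e+01 -1.75737164e-01] 0.7140243457165285 [ 0.5 -0.3 -0.5 -0.5  0.4  0.4 -0.4  0.3]
near tail [429.80161999 256.63239422] seen approx [429.37972973 258.70405405]
near jaw [302.46722854 264.13380248] seen approx [302.3527027  265.91126126]
screw tri [565.54477128 230.5353097   92.5362389 ] [ 0.4  0.1  0.5 -0. ] exp [564.29540527 230.22509721  85.        ]
93 [222.68186205 248.40469896] [424.18538608 222.47693606] [222.15  247.775] [423.97432432 222.96831832]
102 [222.11670817 248.01350632] [424.55977031 219.93242591] [222.15  247.775] [423.97432432 222.96831832]
111 [221.54434783 247.61732546] [424.93756194 217.36475735] [222.15  247.775] [423.97432432 222.96831832]
saddle [519.71273657 -20.8473737   34.        ]
xun [324.56368564 267.66937669] 369 [520.1 -19.9  66. ]
xun [324.59512195 237.02926829] 410 [524.7 -21.2  66. ]
nest [424.15312916 300.16245007] 751 [ 441.5 -276.1   15. ]
nest [223.29505582 249.50558214] 627 [ 453.3 -279.8   15. ]
nesttri [ 441.64726031 -279.40085993    2.65692221]
nest ring top [ 442.76752845 -278.04749198   20.        ]
```

```bash
python3 -m inch '[{"delta_pos":[37.8,-40.5,0],"twist":[0,0,0],"fingers":0},{"delta_pos":[37.8,-40.5,0],"twist":[0,0,0],"fingers":0},{"delta_pos":[37.8,-40.5,0],"twist":[0,0,0],"fingers":0},{"delta_pos":[37.8,-40.5,0],"twist":[0,0,0],"fingers":0},{"delta_pos":[37.8,-40.5,0],"twist":[0,0,0],"fingers":0},{"delta_pos":[37.8,-40.5,0],"twist":[0,0,0],"fingers":0},{"delta_pos":[37.8,-40.5,0],"twist":[0,0,0],"fingers":0},{"delta_pos":[37.8,-40.5,0],"twist":[0,0,0],"fingers":0}]' 40
python3 -m inch '[{"delta_pos":[37.8,-40.5,0],"twist":[0,0,0],"fingers":0},{"delta_pos":[37.8,-40.5,0],"twist":[0,0,0],"fingers":0},{"delta_pos":[37.8,-40.5,0],"twist":[0,0,0],"fingers":0},{"delta_pos":[37.8,-40.5,0],"twist":[0,0,0],"fingers":0},{"delta_pos":[37.8,-40.5,0],"twist":[0,0,0],"fingers":0},{"delta_pos":[37.8,-40.5,0],"twist":[0,0,0],"fingers":0},{"delta_pos":[37.8,-40.5,0],"twist":[0,0,0],"fingers":0},{"delta_pos":[37.8,-40.5,0],"twist":[0,0,0],"fingers":0}]'
python3 -m inch '[{"delta_pos":[0,0,9],"twist":[0,0,-9.2],"fingers":0},{"delta_pos":[0,0,9],"twist":[0,0,-9.2],"fingers":0},{"delta_pos":[0,0,9],"twist":[0,0,-9.2],"fingers":0},{"delta_pos":[0,0,9],"twist":[0,0,-9.2],"fingers":0},{"delta_pos":[0,0,9],"twist":[0,0,-9.2],"fingers":0},{"delta_pos":[0,0,9],"twist":[0,0,-9.2],"fingers":0},{"delta_pos":[0,0,9],"twist":[0,0,-9.4],"fingers":0},{"delta_pos":[0,0,0],"twist":[0,0,0],"fingers":0}]'
cat > st.py <<'E'
from h import *
from scipy.spatial.transform import Rotation as Ro
def rel(tx,ty,tz):
    s=robot.state();w,x,y,z=s["orientation"];R=Ro.from_quat([x,y,z,w]).as_matrix()
    print(s["time_s"],s["eef_pos"].round(1),"yaw",np.degrees(np.arctan2(R[1,0],R[0,0])).round(2),"tilt",R[2].round(3),"F",s["ft_force"].round(2),"w",round(s["width"],3),round(s["grasp_force"],1))
    print("need tool",(R.T@(np.array([tx,ty,tz])-s["eef_pos"])).round(1))
E
python3 -c "
from st import *
rel(564.7,230.4,140)"
```

```text
time_s: 2.1
eef_pos: [358.6, -160.9, 222.6]
orientation: [0.0, 0.991, 0.133, 0.001]
ft_force: [-0.1, -0.9, 0.2]
width: 0.0
grasp_force: 0.0
time_s: 3.1
eef_pos: [564.9, 231.6, 222.2]
orientation: [0.0, 0.991, 0.133, 0.0]
ft_force: [0.1, 0.5, 1.2]
width: 0.001
grasp_force: 0.0
time_s: 4.1
eef_pos: [563.7, 229.7, 158.5]
orientation: [-0.0, 0.767, 0.641, -0.001]
ft_force: [-0.1, 0.1, 1.3]
width: -0.003
grasp_force: 0.0
4.1 [563.7 229.7 158.5] yaw 79.78 tilt [-0.001 -0.001 -1.   ] F [-0.11  0.14  1.33] w -0.003 0.0
need tool [ 0.9  0.9 18.4]
```

```bash
python3 -m inch '[{"delta_pos":[0.9,0.9,10],"twist":[0,0,0],"fingers":0},{"delta_pos":[0,0,10],"twist":[0,0,0],"fingers":0},{"delta_pos":[0,0,0],"twist":[0,0,0],"fingers":0},{"delta_pos":[0,0,0],"twist":[0,0,0],"fingers":0}]'
python3 - <<'E'
from st import *
rel(564.7,230.4,130)
t=vision.get_image("top")["pixels"];s=vision.get_image("scene")["pixels"]
cv2.imwrite("pics/c2.png",np.hstack([cv2.resize(t[220:280,195:275],(400,300),interpolation=2),cv2.resize(s[190:250,375:455],(400,300),interpolation=2)]))
E
```

```text
time_s: 4.6
eef_pos: [565.3, 230.6, 139.2]
orientation: [0.0, 0.767, 0.642, 0.0]
ft_force: [0.7, 0.1, -0.3]
width: 0.0
grasp_force: 0.0
4.6 [565.3 230.6 139.2] yaw 79.86 tilt [-0.  0. -1.] F [ 0.72  0.14 -0.34] w 0.0 0.0
need tool [-0.3 -0.6  9.2]
```

View pics/c2.png

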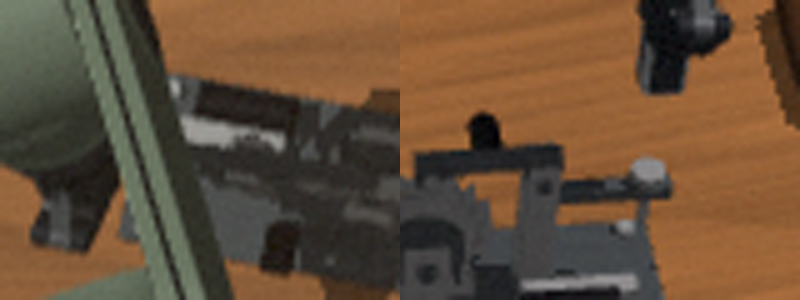

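The scene half shows the fingertip at about (427,208) and the screw head at (424.6,223). That gap is larger than I expected, so I'll look wider before going down.

```bash
python3 - <<'E'
from st import *
P=vision.get_image("top");S=vision.get_image("scene")
for z in(117,139,200): print(z,pix(P,(565.3,230.6,z)).round(1),pix(S,(565.3,230.6,z)).round(1))
t=P["pixels"];s=S["pixels"]
cv2.imwrite("pics/c3.png",np.hstack([cv2.resize(t[170:330,130:290],(400,400),interpolation=2),cv2.resize(s[110:250,360:500],(400,400),interpolation=2)]))
E
```

```text
117 [221.  246.9] [425.5 215.9]
139 [219.6 245.9] [426.4 209.5]
200 [215.3 243. ] [429.2 190.9]
```

View pics/c3.png

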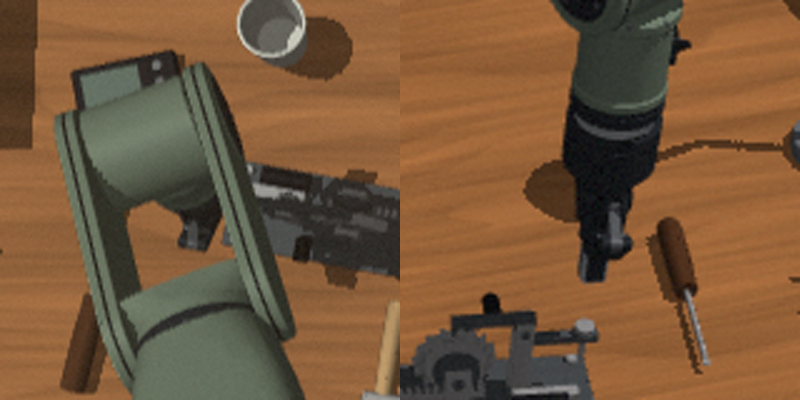

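Fixture and arm agree in column. The visible finger bottom sits a little higher than predicted, so I'll descend by feel in steps of 3 mm or less.

```bash
python3 -m inch '[{"delta_pos":[0,0,2],"twist":[0,0,0],"fingers":0},{"delta_pos":[0,0,2],"twist":[0,0,0],"fingers":0},{"delta_pos":[0,0,0],"twist":[0,0,0],"fingers":0}]' | grep -E "eef|force"
python3 -m inch '[{"delta_pos":[0,0,1],"twist":[0,0,0],"fingers":0},{"delta_pos":[0,0,1],"twist":[0,0,0],"fingers":0},{"delta_pos":[0,0,0],"twist":[0,0,0],"fingers":0}]' | grep -E "eef|ft_force"
```

```text
eef_pos: [565.1, 230.5, 134.9]
ft_force: [1.0, 0.5, 0.9]
grasp_force: 0.0
eef_pos: [565.2, 230.5, 133.1]
ft_force: [-0.2, -0.1, -0.4]
```

```bash
python3 -m inch '[{"delta_pos":[0,0,1],"twist":[0,0,0],"fingers":0},{"delta_pos":[0,0,1],"twist":[0,0,0],"fingers":0},{"delta_pos":[0,0,0],"twist":[0,0,0],"fingers":0}]' | grep -E "eef|ft_force"
```

```text
eef_pos: [565.1, 230.5, 131.1]
ft_force: [-0.1, 0.3, -0.1]
```

```bash
python3 -m inch '[{"delta_pos":[0,0,1],"twist":[0,0,0],"fingers":0},{"delta_pos":[0,0,1],"twist":[0,0,0],"fingers":0},{"delta_pos":[0,0,0],"twist":[0,0,0],"fingers":0}]' | grep -E "eef|ft_force"
```

```text
eef_pos: [565.1, 230.5, 129.1]
ft_force: [0.2, -0.3, 0.2]
```

```bash
python3 -m inch '[{"delta_pos":[0,0,1],"twist":[0,0,0],"fingers":0},{"delta_pos":[0,0,1],"twist":[0,0,0],"fingers":0},{"delta_pos":[0,0,1],"twist":[0,0,0],"fingers":0},{"delta_pos":[0,0,0],"twist":[0,0,0],"fingers":0}]' | grep -E "eef|ft_force"
```

```text
eef_pos: [565.2, 230.6, 126.1]
ft_force: [0.6, 0.2, -0.1]
```

```bash
python3 -m inch '[{"delta_pos":[0,0,1],"twist":[0,0,0],"fingers":0},{"delta_pos":[0,0,1],"twist":[0,0,0],"fingers":0},{"delta_pos":[0,0,0],"twist":[0,0,0],"fingers":0}]' | grep -E "eef|ft_force"
```

```text
eef_pos: [565.1, 230.5, 124.1]
ft_force: [-0.3, 0.2, -0.1]
```

```bash
python3 -m inch '[{"delta_pos":[0,0,1],"twist":[0,0,0],"fingers":0},{"delta_pos":[0,0,1],"twist":[0,0,0],"fingers":0},{"delta_pos":[0,0,0],"twist":[0,0,0],"fingers":0}]' | grep -E "eef|ft_force"
```

```text
eef_pos: [565.2, 230.5, 122.1]
ft_force: [-0.2, 0.2, 0.1]
```

```bash
python3 - <<'E'
from st import *
S=vision.get_image("scene")
cv2.imwrite("pics/c4.png",cv2.resize(S["pixels"][170:250,380:480],(800,600),interpolation=2))
rel(564.7,230.4,115)
for h in (85,95,100,110):print(h,pix(S,(565.1,230.5,h)).round(1))
E
```

```text
7.6 [565.2 230.6 122.1] yaw 79.89 tilt [-0. -0. -1.] F [ 0.08 -0.5  -0.8 ] w 0.001 0.0
need tool [-0.3 -0.4  7.1]
85 [424.1 224.9]
95 [424.5 222.1]
100 [424.7 220.7]
110 [425.1 217.8]
```

View pics/c4.png

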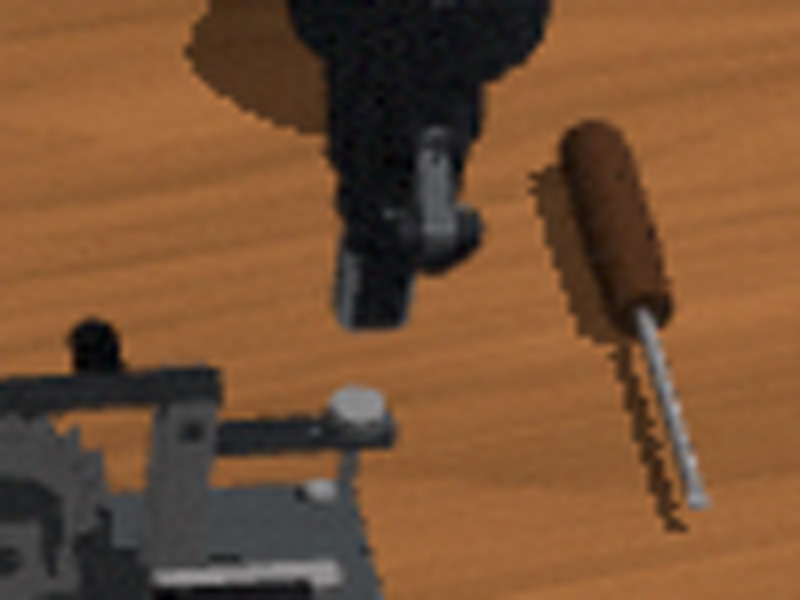

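The crop shows the screw head's top at about (424.6,224), low on the tail at roughly z 95. The fingertip is at (426.9,213.7), still clearly above it, so I keep feeling downward.

```bash
python3 -m inch '[{"delta_pos":[0,0,1],"twist":[0,0,0],"fingers":0},{"delta_pos":[0,0,1],"twist":[0,0,0],"fingers":0},{"delta_pos":[0,0,1],"twist":[0,0,0],"fingers":0},{"delta_pos":[0,0,0],"twist":[0,0,0],"fingers":0}]' | grep -E "eef|ft_force"
```

```text
eef_pos: [565.2, 230.6, 119.1]
ft_force: [-0.9, 0.8, -0.2]
```

```bash
python3 -m inch '[{"delta_pos":[0,0,1],"twist":[0,0,0],"fingers":0},{"delta_pos":[0,0,1],"twist":[0,0,0],"fingers":0},{"delta_pos":[0,0,0],"twist":[0,0,0],"fingers":0}]' | grep -E "eef|ft_force"
```

```text
eef_pos: [565.1, 230.5, 117.1]
ft_force: [0.1, 0.0, -0.0]
```

```bash
python3 -c "
from st import *
rel(564.7,230.4,115)"
```

```text
8.475 [565.1 230.5 117.1] yaw 79.88 tilt [-0. -0. -1.] F [ 0.15  0.01 -0.04] w 0.001 0.0
need tool [-0.2 -0.4  2.1]
```

```bash
python3 -m inch '[{"delta_pos":[0,0,1],"twist":[0,0,0],"fingers":0},{"delta_pos":[0,0,1],"twist":[0,0,0],"fingers":0},{"delta_pos":[0,0,1],"twist":[0,0,0],"fingers":0},{"delta_pos":[0,0,0],"twist":[0,0,0],"fingers":0}]' | grep -E "eef|ft_force"
```

```text
eef_pos: [565.1, 230.5, 114.1]
ft_force: [0.4, 0.1, 0.2]
```

```bash
python3 -m inch '[{"delta_pos":[0,0,1],"twist":[0,0,0],"fingers":0},{"delta_pos":[0,0,1],"twist":[0,0,0],"fingers":0},{"delta_pos":[0,0,1],"twist":[0,0,0],"fingers":0},{"delta_pos":[0,0,0],"twist":[0,0,0],"fingers":0}]' | grep -E "eef|ft_force"
python3 - <<'E'
from st import *
S=vision.get_image("scene");P=vision.get_image("top")
cv2.imwrite("pics/c5.png",np.hstack([cv2.resize(P["pixels"][225:285,190:250],(400,400),interpolation=2),cv2.resize(S["pixels"][190:250,395:455],(400,400),interpolation=2)]))
E
```

```text
eef_pos: [565.1, 230.6, 111.1]
ft_force: [0.2, 0.2, -0.3]
```

View pics/c5.png

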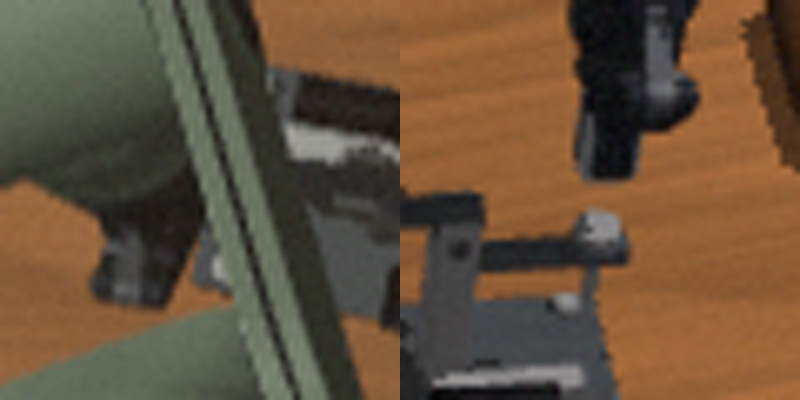

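```bash
python3 - <<'E'
from st import *
S=vision.get_image("scene");P=vision.get_image("top")
from scipy.optimize import least_squares as LS
tri=lambda a,b:LS(lambda X:np.concatenate([pix(P,X)-a,pix(S,X)-b]),[560,230,100])
for b in((426,216.7),(438.5,205)):
    r=tri((209.5,270),b);print(r.x,r.fun)
for z in(60,80,100,120,140):print(z,at(S,(426,216.7-1.9),z).round(0),at(S,(424.6,223.3-1.9),z).round(0),at(P,(209.5,270),z).round(0))
s=robot.state();print(s["eef_pos"],s["joint_pos"].round(3),s["orientation"].round(4))
E
```

```text
[512.39734985 263.44443163  57.82591332] [ 1.55483196  0.50096311  1.72165205 -0.18393648]
[514.84649125 272.47635421  97.20265285] [-4.93604118 -1.62119995 -5.51456818  0.61806   ]
60 [507. 260.  60.] [530. 248.  60.] [513. 267.  60.]
80 [526. 251.  80.] [549. 239.  80.] [512. 263.  80.]
100 [546. 241. 100.] [567. 229. 100.] [511. 260. 100.]
120 [565. 232. 120.] [586. 220. 120.] [509. 256. 120.]
140 [584. 222. 140.] [605. 211. 140.] [508. 253. 140.]
[565.2599992  230.56485075 111.21361681] [ 0.369  0.46   1.639 -0.     1.043  0.545] [1.000e-04 7.667e-01 6.420e-01 0.000e+00]
```

Vision and force agree that the shut fingertips are well above their nominal place, with about 20 mm still to go. I'll go down 8 mm, then in small steps.

```bash
python3 -m inch '[{"delta_pos":[0,0,2],"twist":[0,0,0],"fingers":0},{"delta_pos":[0,0,2],"twist":[0,0,0],"fingers":0},{"delta_pos":[0,0,2],"twist":[0,0,0],"fingers":0},{"delta_pos":[0,0,2],"twist":[0,0,0],"fingers":0},{"delta_pos":[0,0,0],"twist":[0,0,0],"fingers":0}]' | grep -E "eef|ft_force"
python3 - <<'E'
from st import *
S=vision.get_image("scene")["pixels"]
g=S[205:235,405:445].copy();cv2.imwrite("pics/c6.png",cv2.resize(g,(800,600),interpolation=2))
E
```

```text
eef_pos: [565.1, 230.5, 102.9]
ft_force: [-0.2, 1.1, 0.5]
```

View pics/c6.png

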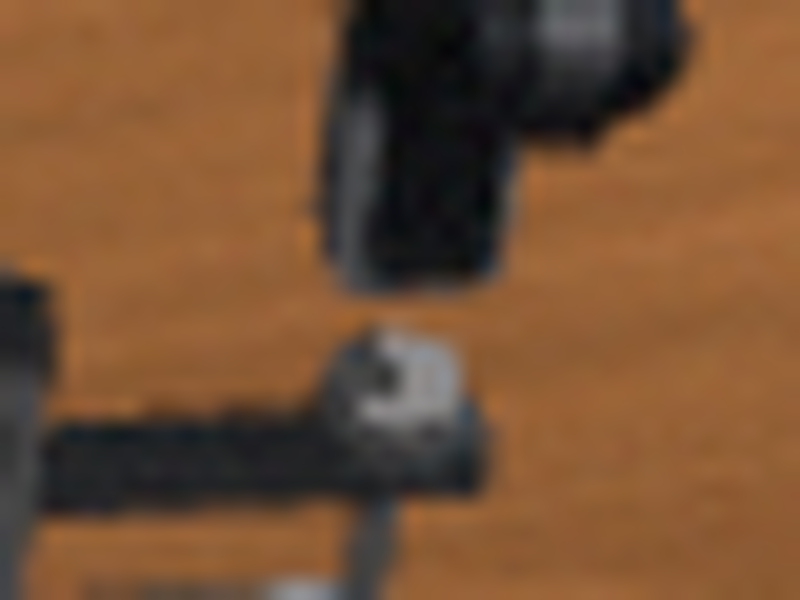

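The crop shows the finger bottom at (425.7,219) and the screw head at (425.5,223.8), with matching columns and no contact yet. Continuing down.

```bash
python3 -m inch '[{"delta_pos":[0,0,1],"twist":[0,0,0],"fingers":0},{"delta_pos":[0,0,1],"twist":[0,0,0],"fingers":0},{"delta_pos":[0,0,1],"twist":[0,0,0],"fingers":0},{"delta_pos":[0,0,1],"twist":[0,0,0],"fingers":0},{"delta_pos":[0,0,0],"twist":[0,0,0],"fingers":0}]' | grep -E "eef|ft_force"
```

```text
eef_pos: [565.1, 230.6, 99.1]
ft_force: [0.1, 0.6, -0.1]
```

```bash
python3 -m inch '[{"delta_pos":[0,0,1],"twist":[0,0,0],"fingers":0},{"delta_pos":[0,0,1],"twist":[0,0,0],"fingers":0},{"delta_pos":[0,0,1],"twist":[0,0,0],"fingers":0},{"delta_pos":[0,0,0],"twist":[0,0,0],"fingers":0}]' | grep -E "eef|ft_force"
```

```text
eef_pos: [565.1, 230.5, 96.1]
ft_force: [0.3, 0.2, 0.0]
```

No contact yet, and force disagrees with the nominal tip length. I'll check the arm-to-camera registration using the start pictures, where the gripper was clear in both views.

```bash
python3 - <<'E'
from st import *
S=vision.get_image("scene");P=vision.get_image("top")
for z in(200,222,276,350):print(z,"top",pix(P,(151.6,-554.7,z)).round(0),"scene",pix(S,(151.6,-554.7,z)).round(0))
R=np.array([.2637,-.9646])*57
for s in(1,-1):
  X=(151.6+s*R[0],-554.7+s*R[1],213);print("finger",pix(P,X).round(),pix(S,X).round())
a=cv2.imread("pics/top0.png")[380:480,540:640];b=cv2.imread("pics/scene0.png")[60:160,30:130]
cv2.imwrite("pics/c7.png",cv2.resize(np.hstack([a,b]),(800,400),interpolation=2))
E
```

```text
200 top [570. 433.] scene [ 98. 142.]
222 top [575. 435.] scene [ 96. 135.]
276 top [587. 440.] scene [ 89. 118.]
350 top [605. 449.] scene [80. 93.]
finger [598. 427.] [ 75. 144.]
finger [548. 441.] [118. 132.]
```

View pics/c7.png

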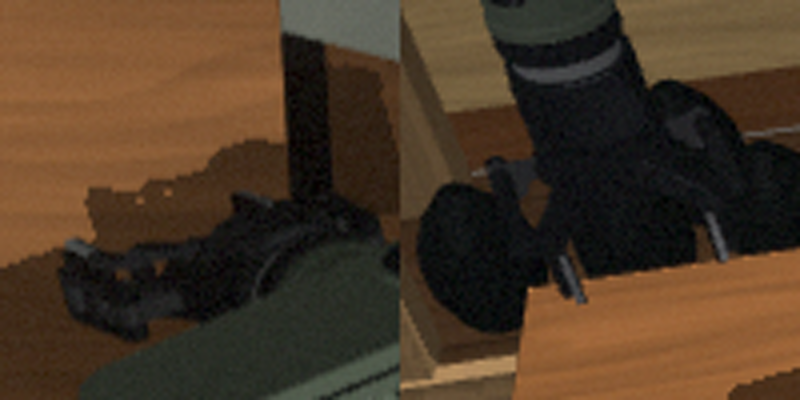

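```bash
python3 - <<'E'
from st import *
from scipy.optimize import least_squares as LS
S=vision.get_image("scene");P=vision.get_image("top")
tri=lambda a,b:LS(lambda X:np.concatenate([pix(P,X)-a,pix(S,X)-b]),[150,-550,200])
for a,b in(((601,430),(75,135)),((559,441),(111,125)),((572.5,462.5),(75,135)),((559,441),(75,135))):
    r=tri(np.array(a),np.array(b));print(a,b,r.x.round(0),r.fun.round(1))
print(robot.state()["time_s"])
# reference objects: scene offset check by nest/xun, done: scene lower by ~1.9px
for h in(0,):print(pix(S,(0,0,0)),pix(P,(0,0,0)))
E
```

```text
(601, 430) (75, 135) [ 165. -602.  241.] [-0.4  0.  -0.5 -0.1]
(559, 441) (111, 125) [ 142. -512.  241.] [-0.4 -0.  -0.5 -0.1]
(572.5, 462.5) (75, 135) [  82. -592.  173.] [10.7 -0.  13.4  2.4]
(559, 441) (75, 135) [ 134. -564.  201.] [16.1  0.1 19.8  3.4]
11.675
[294.08556076 138.76276914] [315.63784361 477.75945037]
```

The start pictures put the open fingertips at z≈241 with the reported TCP at 222, centred horizontally. So the fingertips really sit about 7 mm above the reported TCP when shut and about 19 mm above when open. Contact should come near a reported TCP z of 88, so I'll continue gently.

```bash
python3 -m inch '[{"delta_pos":[0,0,1],"twist":[0,0,0],"fingers":0},{"delta_pos":[0,0,1],"twist":[0,0,0],"fingers":0},{"delta_pos":[0,0,1],"twist":[0,0,0],"fingers":0},{"delta_pos":[0,0,0],"twist":[0,0,0],"fingers":0}]' | grep -E "eef|ft_force"
```

```text
eef_pos: [565.1, 230.5, 93.0]
ft_force: [0.0, -0.3, 0.5]
```

```bash
python3 -m inch '[{"delta_pos":[0,0,1],"twist":[0,0,0],"fingers":0},{"delta_pos":[0,0,1],"twist":[0,0,0],"fingers":0},{"delta_pos":[0,0,0],"twist":[0,0,0],"fingers":0}]' | grep -E "eef|ft_force"
```

```text
eef_pos: [565.1, 230.6, 91.0]
ft_force: [0.3, 0.2, 0.3]
```

```bash
python3 -m inch '[{"delta_pos":[0,0,1],"twist":[0,0,0],"fingers":0},{"delta_pos":[0,0,1],"twist":[0,0,0],"fingers":0},{"delta_pos":[0,0,0],"twist":[0,0,0],"fingers":0}]' | grep -E "eef|ft_force"
```

```text
eef_pos: [565.1, 230.5, 89.0]
ft_force: [-1.5, 0.0, -0.0]
```

```bash
python3 -m inch '[{"delta_pos":[0,0,1],"twist":[0,0,0],"fingers":0},{"delta_pos":[0,0,1],"twist":[0,0,0],"fingers":0},{"delta_pos":[0,0,0],"twist":[0,0,0],"fingers":0}]' | grep -E "eef|ft_force"
```

```text
eef_pos: [565.1, 230.5, 87.1]
ft_force: [-0.8, -1.0, -0.3]
```

```bash
python3 -m inch '[{"delta_pos":[0,0,1],"twist":[0,0,0],"fingers":0},{"delta_pos":[0,0,1],"twist":[0,0,0],"fingers":0},{"delta_pos":[0,0,0],"twist":[0,0,0],"fingers":0}]' | grep -E "eef|ft_force"
```

```text
eef_pos: [565.2, 230.6, 85.3]
ft_force: [-1.0, -0.2, 1.2]
```

```bash
python3 -m inch '[{"delta_pos":[0,0,1],"twist":[0,0,0],"fingers":0},{"delta_pos":[0,0,1],"twist":[0,0,0],"fingers":0},{"delta_pos":[0,0,0],"twist":[0,0,0],"fingers":0}]' | grep -E "eef|ft_force"
```

```text
eef_pos: [565.4, 230.6, 84.5]
ft_force: [-1.2, -1.1, 6.4]
```

```bash
python3 -m inch '[{"delta_pos":[0,0,1],"twist":[0,0,0],"fingers":0},{"delta_pos":[0,0,1],"twist":[0,0,0],"fingers":0},{"delta_pos":[0,0,0],"twist":[0,0,0],"fingers":0}]' | grep -E "eef|ft_force"
```

```text
eef_pos: [565.4, 230.5, 82.8]
ft_force: [-1.3, -1.4, 9.2]
```

```bash
python3 -m inch '[{"delta_pos":[0,0,1],"twist":[0,0,0],"fingers":0},{"delta_pos":[0,0,0],"twist":[0,0,0],"fingers":0},{"delta_pos":[0,0,0],"twist":[0,0,0],"fingers":0}]' | grep -E "eef|ft_force"
```

```text
eef_pos: [565.3, 230.3, 81.3]
ft_force: [-0.8, -0.6, 6.2]
```

```bash
python3 -m inch '[{"delta_pos":[0,0,0.5],"twist":[0,0,0],"fingers":0},{"delta_pos":[0,0,0],"twist":[0,0,0],"fingers":0},{"delta_pos":[0,0,0],"twist":[0,0,0],"fingers":0},{"delta_pos":[0,0,0],"twist":[0,0,0],"fingers":0}]' | grep -E "eef|ft_force"
cat > jaw.py <<'E'
from st import *
rel(565,230.4,80)
S=vision.get_image("scene");P=vision.get_image("top")
for n,p in(("s",S),("t",P)):
    for r in spotter.regions_of(p,"jaw")[:2]:print(n,round(r["confidence"],2),np.round(r["pixel"]),r["mask"].sum())
a=cv2.imread("pics/scene0.png").astype(int);d=np.abs(S["pixels"].astype(int)-a).sum(2)[205:280,300:400]>60
v,u=np.nonzero(d);print("diff",d.sum(),np.percentile(u,[5,50,95])+300 if len(u) else"")
E
python3 jaw.py
```

```text
eef_pos: [565.4, 230.3, 80.9]
ft_force: [-2.0, -1.0, 6.6]
15.3 [565.4 230.3  80.9] yaw 79.89 tilt [-0.     0.001 -1.   ] F [-1.97 -0.96  6.6 ] w -0.0 3.4
need tool [ 0.1 -0.4  0.9]
s 0.94 [343. 246.] 395
t 0.54 [304. 261.] 216
diff 1995 [302. 343. 393.]
```

```bash
python3 -m inch '[{"delta_pos":[0,0,0],"twist":[0,0,0],"fingers":0},{"delta_pos":[0,0,0],"twist":[0,0,0],"fingers":0},{"delta_pos":[0,0,0],"twist":[0,0,0],"fingers":0},{"delta_pos":[0,0,0],"twist":[0,0,0],"fingers":0},{"delta_pos":[0,0,0],"twist":[0,0,0],"fingers":0},{"delta_pos":[0,0,0],"twist":[0,0,0],"fingers":0},{"delta_pos":[0,0,0],"twist":[0,0,0],"fingers":0},{"delta_pos":[0,0,0],"twist":[0,0,0],"fingers":0}]' | grep -E "eef|ft_force"
python3 jaw.py
```

```text
eef_pos: [565.3, 230.3, 80.8]
ft_force: [-1.7, -2.5, 6.7]
16.5 [565.3 230.3  80.8] yaw 79.9 tilt [-0.     0.001 -1.   ] F [-1.68 -2.45  6.73] w -0.0 3.4
need tool [ 0.1 -0.3  0.8]
s 0.65 [348. 249.] 407
s 0.6 [309. 328.] 1647
t 0.57 [296. 257.] 252
t 0.4 [361. 170.] 1386
diff 2094 [302. 343. 393.]
```

The jaw is moving (342 to 348 in the scene, 304 to 296 from above). I'll hold for 2.5 s more.

```bash
for i in 1 2; do python3 -m inch '[{"delta_pos":[0,0,0],"twist":[0,0,0],"fingers":0},{"delta_pos":[0,0,0],"twist":[0,0,0],"fingers":0},{"delta_pos":[0,0,0],"twist":[0,0,0],"fingers":0},{"delta_pos":[0,0,0],"twist":[0,0,0],"fingers":0},{"delta_pos":[0,0,0],"twist":[0,0,0],"fingers":0},{"delta_pos":[0,0,0],"twist":[0,0,0],"fingers":0},{"delta_pos":[0,0,0],"twist":[0,0,0],"fingers":0},{"delta_pos":[0,0,0],"twist":[0,0,0],"fingers":0}]' | grep -E "eef|ft_force"
python3 jaw.py; done
```

```text
eef_pos: [565.3, 230.3, 80.9]
ft_force: [-1.3, -1.8, 7.8]
17.7 [565.3 230.3  80.9] yaw 79.89 tilt [-0.     0.001 -1.   ] F [-1.26 -1.77  7.8 ] w -0.004 3.4
need tool [ 0.1 -0.4  0.9]
s 0.8 [348. 246.] 329
t 0.76 [298. 258.] 192
t 0.3 [284. 262.] 3464
diff 2124 [302.   344.   393.85]
eef_pos: [565.3, 230.3, 80.9]
ft_force: [-2.5, -2.7, 6.2]
18.9 [565.3 230.3  80.9] yaw 79.9 tilt [-0.     0.001 -1.   ] F [-2.49 -2.7   6.19] w -0.004 3.4
need tool [ 0.  -0.3  0.9]
s 0.85 [352. 246.] 368
t 0.78 [296. 258.] 226
t 0.51 [255. 252.] 172
diff 2136 [302.   344.   393.25]
```

```bash
python3 -m inch '[{"delta_pos":[0,0,0],"twist":[0,0,0],"fingers":0},{"delta_pos":[0,0,0],"twist":[0,0,0],"fingers":0},{"delta_pos":[0,0,0],"twist":[0,0,0],"fingers":0},{"delta_pos":[0,0,0],"twist":[0,0,0],"fingers":0},{"delta_pos":[0,0,0],"twist":[0,0,0],"fingers":0},{"delta_pos":[0,0,0],"twist":[0,0,0],"fingers":0},{"delta_pos":[0,0,0],"twist":[0,0,0],"fingers":0},{"delta_pos":[0,0,0],"twist":[0,0,0],"fingers":0}]' | grep -E "eef|ft_force"
python3 - <<'E'
from h import *
P=vision.get_image("top");S=vision.get_image("scene")["pixels"];t=P["pixels"]
o=cv2.imread("pics/top0.png")
from math import cos,sin
def W(l,a=-.1757):return (538.1+cos(a)*l[0]-sin(a)*l[1],82.5+sin(a)*l[0]+cos(a)*l[1],l[2])
# brightness profile along jaw tops z=78
for im in(o,t):
    print([int(np.mean([cv2.getRectSubPix(im,(1,1),tuple(map(float,pix(P,W((x,y,78)))))).mean() for x in(-14,-10,10,14)])) for y in range(-90,0,4)])
for r in spotter.regions_of(P,"xun")[:3]:
    v,u=np.nonzero(r["mask"]);print(u.mean().round(1),v.mean().round(1),len(u))
c1=cv2.resize(t[235:295,270:350],(400,300),interpolation=2);c2=cv2.resize(S[210:270,295:375],(400,300),interpolation=2)
cv2.imwrite("pics/c8.png",np.hstack([c1,c2]))
E
```

```text
eef_pos: [565.3, 230.3, 80.8]
ft_force: [-1.6, -2.0, 7.7]
[79, 76, 65, 51, 65, 69, 139, 139, 142, 130, 99, 94, 80, 86, 80, 95, 80, 85, 83, 85, 86, 83, 83]
[62, 47, 40, 41, 44, 44, 44, 43, 44, 48, 47, 59, 79, 79, 79, 67, 57, 57, 53, 54, 53, 51, 54]
313.6 209.5 368
324.4 267.9 397
```

The jaw's bright top moved from y≈-60 to -36 in the fixture frame, 24 mm and so fully back, and the flute is still at (324.4,267.9). Now I rise off the screw and go above the flute, opening the fingers on the way.

```bash
python3 -m inch '[{"delta_pos":[0,0,-3],"twist":[0,0,0],"fingers":0},{"delta_pos":[0,0,-10],"twist":[0,0,0],"fingers":0},{"delta_pos":[0,0,-25],"twist":[0,0,0],"fingers":0},{"delta_pos":[0,0,-32],"twist":[0,0,0],"fingers":0}]' | grep -E "eef|ft_force"
python3 -m inch '[{"delta_pos":[-51,0,0],"twist":[0,0,0],"fingers":85},{"delta_pos":[-51,0,0],"twist":[0,0,0],"fingers":85},{"delta_pos":[-51,0,0],"twist":[0,0,0],"fingers":85},{"delta_pos":[-51,0,0],"twist":[0,0,0],"fingers":85},{"delta_pos":[-50.7,-0.5,0],"twist":[0,0,0],"fingers":85},{"delta_pos":[0,0,0],"twist":[0,0,0],"fingers":85},{"delta_pos":[0,0,0],"twist":[0,0,0],"fingers":85},{"delta_pos":[0,0,0],"twist":[0,0,0],"fingers":85}]' | grep -E "eef|ft_force|width"
python3 -c "
from st import *
rel(520,-20.4,40)
P=vision.get_image('top')
for r in spotter.regions_of(P,'jaw')[:2]:print(r['confidence'],r['pixel'])
S=vision.get_image('scene')
for r in spotter.regions_of(S,'jaw')[:2]:print(r['confidence'],r['pixel'])
"
```

```text
eef_pos: [564.7, 230.4, 149.8]
ft_force: [0.2, -0.6, -0.8]
eef_pos: [520.3, -19.0, 149.7]
ft_force: [-0.3, 0.2, 0.0]
width: 0.999
21.75 [520.3 -19.  149.7] yaw 79.97 tilt [ 0.  0. -1.] F [-0.31  0.25  0.03] w 0.999 0.0
need tool [ -1.5  -0.  109.7]
0.64 [452.9, 253.9]
0.63 [279.9, 251.6]
0.89 [351.4, 247.0]
```

```bash
python3 -m inch '[{"delta_pos":[-1.4,0,20],"twist":[0,0,0],"fingers":85},{"delta_pos":[0,0,20],"twist":[0,0,0],"fingers":85},{"delta_pos":[0,0,20],"twist":[0,0,0],"fingers":85},{"delta_pos":[0,0,10],"twist":[0,0,0],"fingers":85},{"delta_pos":[0,0,0],"twist":[0,0,0],"fingers":85}]' | grep -E "eef|ft_force"
python3 - <<'E'
from st import *
rel(520,-20.4,34)
S=vision.get_image("scene")["pixels"];P=vision.get_image("top")["pixels"]
cv2.imwrite("pics/c9.png",np.hstack([cv2.resize(P[230:300,280:360],(400,350),interpolation=2),cv2.resize(S[200:270,285:365],(400,350),interpolation=2)]))
E
```

```text
eef_pos: [519.5, -21.2, 79.2]
ft_force: [0.2, -1.1, 0.4]
22.575 [519.5 -21.2  79.2] yaw 79.91 tilt [-0.    -0.001 -1.   ] F [ 0.18 -1.11  0.43] w 0.994 0.0
need tool [ 0.9  0.4 45.2]
```

View pics/c9.png

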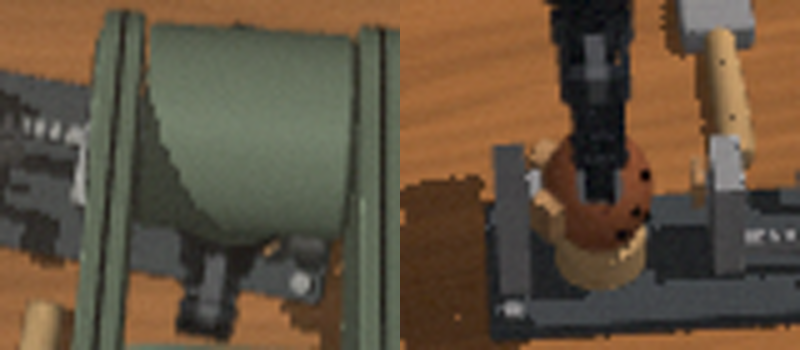

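The last picture shows the jaw clear of the flute on the right. The near finger's tip is in front of the flute at scene (324.6,240), and the far finger is visible from above at about (321,297), so the fingers straddle the flute.

```bash
python3 - <<'E'
from st import *
S=vision.get_image("scene");P=vision.get_image("top")
for z in(80,90,100,110):print(z,at(S,(324.6,238.1),z).round(0),at(P,(321,297),z).round(0))
E
python3 -m inch '[{"delta_pos":[0.9,0.4,10],"twist":[0,0,0],"fingers":85},{"delta_pos":[0,0,10],"twist":[0,0,0],"fingers":85},{"delta_pos":[0,0,5],"twist":[0,0,0],"fingers":85},{"delta_pos":[0,0,0],"twist":[0,0,0],"fingers":85}]' | grep -E "eef|ft_force"
```

```text
80 [542. -25.  80.] [447. -11.  80.]
90 [551. -27.  90.] [447. -11.  90.]
100 [561. -29. 100.] [447. -11. 100.]
110 [570. -31. 110.] [446. -11. 110.]
eef_pos: [519.9, -20.6, 54.0]
ft_force: [0.8, -0.4, -0.6]
```

```bash
python3 -m inch '[{"delta_pos":[0,0,6],"twist":[0,0,0],"fingers":85},{"delta_pos":[0,0,6],"twist":[0,0,0],"fingers":85},{"delta_pos":[0,0,6],"twist":[0,0,0],"fingers":85},{"delta_pos":[0,0,4],"twist":[0,0,0],"fingers":85},{"delta_pos":[0,0,0],"twist":[0,0,0],"fingers":85}]' | grep -E "eef|ft_force"
python3 -m inch '[{"delta_pos":[0,0,0],"twist":[0,0,0],"fingers":45},{"delta_pos":[0,0,0],"twist":[0,0,0],"fingers":45},{"delta_pos":[0,0,0],"twist":[0,0,0],"fingers":45},{"delta_pos":[0,0,0],"twist":[0,0,0],"fingers":45},{"delta_pos":[0,0,0],"twist":[0,0,0],"fingers":45},{"delta_pos":[0,0,0],"twist":[0,0,0],"fingers":45}]' 25
```

```text
eef_pos: [520.1, -20.6, 32.3]
ft_force: [0.5, -0.5, -0.4]
time_s: 24.65
eef_pos: [522.5, -20.8, 33.7]
orientation: [0.002, 0.767, 0.642, 0.002]
ft_force: [5.5, 0.1, 4.4]
width: 0.642
grasp_force: 27.1
```

Gripped at 54.8 mm, slightly off-centre along x. I'll relax that offset and then lift slowly.

```bash
python3 -m inch '[{"delta_pos":[0,2.2,-1.4],"twist":[0,0,0],"fingers":45},{"delta_pos":[0,0,0],"twist":[0,0,0],"fingers":45},{"delta_pos":[0,0,-2],"twist":[0,0,0],"fingers":45},{"delta_pos":[0,0,-2],"twist":[0,0,0],"fingers":45},{"delta_pos":[0,0,0],"twist":[0,0,0],"fingers":45}]' 30
```

```text
time_s: 25.28
eef_pos: [521.8, -20.3, 37.4]
orientation: [-0.001, 0.767, 0.642, -0.0]
ft_force: [4.2, 4.2, -3.2]
width: 0.645
grasp_force: 32.7
```

```bash
python3 -m inch '[{"delta_pos":[0,0,-3],"twist":[0,0,0],"fingers":45},{"delta_pos":[0,0,-4],"twist":[0,0,0],"fingers":45},{"delta_pos":[0,0,-5],"twist":[0,0,0],"fingers":45},{"delta_pos":[0,0,0],"twist":[0,0,0],"fingers":45}]'
```

```text
time_s: 25.78
eef_pos: [521.2, -20.6, 49.7]
orientation: [-0.001, 0.767, 0.642, -0.001]
ft_force: [1.4, 3.8, -0.9]
width: 0.642
grasp_force: 33.1
```

```bash
python3 -m inch '[{"delta_pos":[1.5,0,-6],"twist":[0,0,0],"fingers":45},{"delta_pos":[0,0,-10],"twist":[0,0,0],"fingers":45},{"delta_pos":[0,0,-14],"twist":[0,0,0],"fingers":45},{"delta_pos":[0,0,-20],"twist":[0,0,0],"fingers":45},{"delta_pos":[0,0,-20],"twist":[0,0,0],"fingers":45},{"delta_pos":[0,0,-20],"twist":[0,0,0],"fingers":45},{"delta_pos":[0,0,0],"twist":[0,0,0],"fingers":45},{"delta_pos":[0,0,0],"twist":[0,0,0],"fingers":45}]'
python3 - <<'E'
from st import *
rel(442,-278,140)
from scipy.optimize import least_squares as LS
S=vision.get_image("scene");P=vision.get_image("top")
for n,p in(("s",S),("t",P)):
    for r in spotter.regions_of(p,"xun")[:4]:
        v,u=np.nonzero(r["mask"]);print(n,round(r["confidence"],2),u.mean().round(1),v.min(),v.max(),v.mean().round(1),len(u))
for z in(100,130,160):print(pix(S,(521,-20,z)).round(1))
E
```

```text
time_s: 26.78
eef_pos: [522.2, -19.6, 139.8]
orientation: [-0.0, 0.767, 0.642, -0.0]
ft_force: [0.6, 1.2, -1.8]
width: 0.642
grasp_force: 33.0
26.775 [522.2 -19.6 139.8] yaw 79.88 tilt [-0.    -0.001 -1.   ] F [ 0.62  1.19 -1.81] w 0.642 33.0
need tool [-2.685e+02 -3.350e+01 -1.000e-01]
s 0.93 350.1 275 301 288.2 494
s 0.46 322.3 198 218 208.0 219
[324.4 226.5]
[324.2 217.9]
[323.9 209. ]
```

The flute is out, weighing about 1.8 N. Now I carry it above the nest.

```bash
python3 -m inch '[{"delta_pos":[-30,-3.6,0],"twist":[0,0,0],"fingers":45},{"delta_pos":[-45,-5.4,0],"twist":[0,0,0],"fingers":45},{"delta_pos":[-50,-6.1,0],"twist":[0,0,0],"fingers":45},{"delta_pos":[-50,-6.1,0],"twist":[0,0,0],"fingers":45},{"delta_pos":[-50,-6.1,0],"twist":[0,0,0],"fingers":45},{"delta_pos":[-42.8,-5.3,0],"twist":[0,0,0],"fingers":45},{"delta_pos":[0,0,0],"twist":[0,0,0],"fingers":45},{"delta_pos":[0,0,0],"twist":[0,0,0],"fingers":45}]'
python3 - <<'E'
from st import *
rel(443,-277.5,24)
S=vision.get_image("scene");P=vision.get_image("top")
for n,p,t,g in(("s",S,"xun",(222,215)),("s",S,"nest",(222,250)),("t",P,"nest",(424,300)),("t",P,"xun",(424,300))):
    for r in spotter.regions_of(p,t)[:5]:
        v,u=np.nonzero(r["mask"])
        if np.hypot(u.mean()-g[0],v.mean()-g[1])<40:print(n,t,round(r["confidence"],2),u.mean().round(1),v.mean().round(1),u.min(),u.max(),v.min(),v.max(),len(u))
for z in (140,180):print(pix(S,(443,-277.5,z)).round(1))
print(pix(S,(443,-277.5,15)).round(1))
for r in spotter.regions_of(S,"jaw")[:2]:print(r['confidence'],r['pixel'])
E
```

```text
time_s: 27.98
eef_pos: [443.4, -277.0, 139.6]
orientation: [-0.001, 0.767, 0.642, 0.0]
ft_force: [0.8, 0.1, -0.5]
width: 0.641
grasp_force: 33.0
27.975 [ 443.4 -277.   139.6] yaw 79.85 tilt [ 0.001 -0.001 -1.   ] F [ 0.77  0.07 -0.53] w 0.641 33.0
need tool [ -0.7  -0.2 115.6]
s xun 0.51 220.6 202.8 216 225 192 214 169
s nest 0.66 223.7 249.4 209 239 237 262 639
t nest 0.83 418.6 299.4 408 432 285 315 493
t xun 0.38 428.0 296.4 425 431 290 303 68
[216.2 212.2]
[213.6 200.3]
[223.7 246.6]
0.64 [351.4, 242.9]
```

```bash
python3 -m inch '[{"delta_pos":[-0.7,-0.2,20],"twist":[0,0,0],"fingers":45},{"delta_pos":[0,0,25],"twist":[0,0,0],"fingers":45},{"delta_pos":[0,0,25],"twist":[0,0,0],"fingers":45},{"delta_pos":[0,0,20],"twist":[0,0,0],"fingers":45},{"delta_pos":[0,0,15],"twist":[0,0,0],"fingers":45},{"delta_pos":[0,0,0],"twist":[0,0,0],"fingers":45}]'|grep -E "eef|ft"
python3 -m inch '[{"delta_pos":[0,0,2],"twist":[0,0,0],"fingers":45},{"delta_pos":[0,0,2],"twist":[0,0,0],"fingers":45},{"delta_pos":[0,0,0],"twist":[0,0,0],"fingers":45}]'|grep -E "eef|ft"
```

```text
eef_pos: [442.8, -277.6, 34.3]
ft_force: [-0.3, -0.1, -2.0]
eef_pos: [443.4, -278.2, 31.4]
ft_force: [-0.4, 0.1, -1.8]
```

```bash
python3 -m inch '[{"delta_pos":[0,0,2],"twist":[0,0,0],"fingers":45},{"delta_pos":[0,0,2],"twist":[0,0,0],"fingers":45},{"delta_pos":[0,0,2],"twist":[0,0,0],"fingers":45},{"delta_pos":[0,0,0],"twist":[0,0,0],"fingers":45}]'|grep -E "eef|ft"
```

```text
eef_pos: [443.1, -278.0, 24.9]
ft_force: [0.2, 0.3, -0.5]
```

```bash
python3 -m inch '[{"delta_pos":[0,0,2],"twist":[0,0,0],"fingers":45},{"delta_pos":[0,0,2],"twist":[0,0,0],"fingers":45},{"delta_pos":[0,0,0],"twist":[0,0,0],"fingers":45},{"delta_pos":[0,0,0],"twist":[0,0,0],"fingers":45}]'|grep -E "eef|ft"
```

```text
eef_pos: [443.3, -278.1, 21.1]
ft_force: [0.5, 0.3, -2.8]
```

```bash
python3 -m inch '[{"delta_pos":[0,0,1.5],"twist":[0,0,0],"fingers":45},{"delta_pos":[0,0,1.5],"twist":[0,0,0],"fingers":45},{"delta_pos":[0,0,0],"twist":[0,0,0],"fingers":45},{"delta_pos":[0,0,0],"twist":[0,0,0],"fingers":45}]'|grep -E "eef|ft"
```

```text
eef_pos: [443.3, -278.2, 18.1]
ft_force: [0.1, 0.6, -1.5]
```

```bash
python3 -m inch '[{"delta_pos":[0,0,1.5],"twist":[0,0,0],"fingers":45},{"delta_pos":[0,0,1.5],"twist":[0,0,0],"fingers":45},{"delta_pos":[0,0,0],"twist":[0,0,0],"fingers":45},{"delta_pos":[0,0,0],"twist":[0,0,0],"fingers":45}]'|grep -E "eef|ft"
```

```text
eef_pos: [443.3, -278.1, 15.1]
ft_force: [0.1, 0.0, -1.2]
```

```bash
python3 -m inch '[{"delta_pos":[0,0,1],"twist":[0,0,0],"fingers":45},{"delta_pos":[0,0,1],"twist":[0,0,0],"fingers":45},{"delta_pos":[0,0,0],"twist":[0,0,0],"fingers":45},{"delta_pos":[0,0,0],"twist":[0,0,0],"fingers":45}]'|grep -E "eef|ft"
```

```text
eef_pos: [443.3, -278.2, 13.8]
ft_force: [-1.8, 0.8, 6.3]
```

Contact came at a TCP z of 13.8, where I predicted the foot would meet the wood (13.7). Releasing.

```bash
python3 -m inch '[{"delta_pos":[0,0,-0.6],"twist":[0,0,0],"fingers":45},{"delta_pos":[0,0,0],"twist":[0,0,0],"fingers":60},{"delta_pos":[0,0,0],"twist":[0,0,0],"fingers":70},{"delta_pos":[0,0,0],"twist":[0,0,0],"fingers":85},{"delta_pos":[0,0,0],"twist":[0,0,0],"fingers":85},{"delta_pos":[0,0,0],"twist":[0,0,0],"fingers":85},{"delta_pos":[0,0,0],"twist":[0,0,0],"fingers":85}]'
python3 -m inch '[{"delta_pos":[0,0,-10],"twist":[0,0,0],"fingers":85},{"delta_pos":[0,0,-30],"twist":[0,0,0],"fingers":85},{"delta_pos":[0,0,-40],"twist":[0,0,0],"fingers":85},{"delta_pos":[0,0,-50],"twist":[0,0,0],"fingers":85},{"delta_pos":[-60,0,-20],"twist":[0,0,0],"fingers":85},{"delta_pos":[-60,0,0],"twist":[0,0,0],"fingers":85},{"delta_pos":[-60,0,0],"twist":[0,0,0],"fingers":85},{"delta_pos":[0,0,0],"twist":[0,0,0],"fingers":85}]'|grep -E "time|eef|ft"
python3 - <<'E'
from st import *
S=vision.get_image("scene");P=vision.get_image("top")
for n,p,t in(("s",S,"xun"),("t",P,"xun"),("s",S,"jaw"),("t",P,"nest")):
    for r in spotter.regions_of(p,t)[:5]:
        v,u=np.nonzero(r["mask"]);print(n,t,round(r["confidence"],2),u.mean().round(1),v.mean().round(1),u.min(),u.max(),v.min(),v.max(),len(u))
print("expect xun",pix(S,(442,-278,48)).round(1),pix(P,(442,-278,48)).round(1),pix(S,(442,-278,14)),pix(S,(442,-278,86)))
E
```

```text
time_s: 32.83
eef_pos: [443.3, -278.1, 13.7]
orientation: [0.0, 0.767, 0.642, -0.0]
ft_force: [0.8, 0.7, -0.3]
width: 0.999
grasp_force: 0.0
time_s: 33.83
eef_pos: [410.8, -458.3, 163.8]
ft_force: [0.1, 0.1, -0.6]
s xun 0.86 351.0 288.3 339 362 275 301 487
s xun 0.64 221.4 239.5 211 232 227 252 423
t xun 0.78 426.7 300.4 416 438 290 310 378
t xun 0.64 313.3 210.0 303 324 200 221 360
s jaw 0.56 358.2 242.5 343 397 227 253 327
t nest 0.76 419.4 300.0 409 438 285 315 306
t nest 0.7 383.2 257.9 369 398 243 273 727
t nest 0.56 476.1 309.6 460 492 295 324 771
expect xun [221.6 237.7] [427.4 299.8] [223.56033786 246.60947077] [219.33335051 227.3497157 ]
```

The flute stands upright in the nest: seen at (426.7,300.4) from above against the expected (427.4,299.8), and at (221.4,239.5) in the scene. The jaw is still back.

```bash
python3 -c "
from workcell import robot
print(robot.job_done())"
```

```text
the job is handed in; nothing more can be done
None
```

I backed the jaw off fully, lifted the flute out and stood it in the empty nest, then handed the job in at about 34 s; the final pictures show it upright and centred, but the hand-in returned no verdict.

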